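Fetch a stain bottle over the shelf's retaining rail

TASK

Take the brown stain bottle with the white cap off the reagent shelf: lift it up over the front retaining rail, at most lightly touching the sprung keeper strip above it and without forcing it against the rail, draw it out upright and stand it gently in the white spill tray. Leave the other two bottles standing in their places on the shelf and the staining jar where it is, and let go of the bottle.

Things in the scene. Friction and masses are not known exactly. Their poses are not given: they have to be found in the camera images.
- bottle_white_cap: Brown glass stain bottle with a white screw cap and a blue band on its label: the one to fetch. 120 mm tall; cylindrical body 53 mm across up to 97 mm, then the cap, 33 mm across; 0.2 to 0.4 kg. Origin at the centre of its underside, z up. It stands on the shelf board in one of three places (left, middle, right, about 100 mm apart, shared at random with the other two bottles).
- bottle_black_cap: Brown stain bottle with a black cap and a violet band, 60 mm across, 134 mm tall, a bystander on the shelf. Origin at the centre of its underside.
- bottle_red_dropper: Small brown bottle with a red dropper top, 42 mm across (27 mm above 82 mm), 122 mm tall, a bystander on the shelf. Origin at the centre of its underside.
- shelf: Low white reagent shelf fixed to the bench, 372 mm wide, 116 deep. Origin under its centre on the bench; x to the back, y to the left, z up. Board top at z = 40 mm; bottles stand within 6 mm of x = 0. Back lip 45 mm high from x = 56 mm; uprights at y = +-168 to 181, x = 27 to 47 mm. It carries a yellow guard (rail and strip, one stiff frame, firmly clamped), height different every time.
- spill_tray: White square spill tray fixed on the bench, 110 x 110 mm outside, walls 4 mm thick and 12 mm high, open above. Origin under its centre; its floor is 4 mm above the bench.
- coplin_jar: Staining jar with a white lid, 57 mm across, 97 mm tall, loose, standing left of the tray, a bystander. Origin at the centre of its underside.
- rail_foot (a point): Fixed point on the board's top right below the middle of the yellow front retaining rail (6 mm thick in x, 14 mm high; 45 mm in front of the shelf's centre line). The rail's top edge is anywhere from 16 to 56 mm above this point; no reading tells its height (feel it or see it in the pictures).
- strip_foot (a point): Point on the board's top below the middle of the front edge of the yellow keeper strip (46 mm deep, over the rear of the caps: come from the front, tilted 35 to 45 degrees). Its underside is always 130 mm above the rail's top edge (146 to 186 mm above this point), so the bottle passes with 10 mm to spare: raise it until the cap lightly touches the strip, then lower it 5 to 7 mm, and draw out.
- eyepiece (a point): The point of the microscope nearest the robot (end of an eyepiece), fixed. The microscope stands on the bench behind it, between the shelf and the tray, over 0.5 m tall; its two eyepieces overhang 0.30 to 0.36 m above the bench, 120 mm wide. Pass between it and the robot (drawn in) with the gripper.
- keeper (a joint): How far the sprung keeper strip is pushed up from its rest on the guard, in m: 0 at rest, 12 mm at its stop, 2 N a mm. Tells nothing of the guard's height. Pushed up 7 mm or more, the strip is strained.

How it is judged:
By the outcome, as a careful person would: the job done as asked, in the order asked, and still so for the second after the job is handed in, with the robot touching nothing.
It also fails if it takes over 54 s, if anything falls off the work surface, if the arm or the gripper's body presses on something with over 40 N, if the wrist force passes 120 N, or if a joint passes its speed limit or range.

ROBOT

A 6-joint arm with a two-finger parallel gripper is mounted at the origin on a cart in front of the work surface, level with it; the furniture and walls round the work are solid. World frame = base frame: x ahead of the robot, y to its left, z up, the work surface at z = 0. Lengths are in mm, angles in rad, forces in N, time in s.
With the tool pointing down it reaches from about 300 to 775 mm from the base axis. Payload 14.6 kg.
Tool frame: the origin (TCP) lies between the finger pads; the fingertips stand 22 mm ahead of it and the grasp point (between the pads) lies 3 mm ahead of it (finger_overhang is the distance from the TCP to the fingertips, in mm); z points along the fingers, y is the direction in which the jaws open and shut (so a half turn about z gives the same grasp; the last joint's range is limited). The gripper opens to 94 mm and grips with 3 to 60 N. Pads are 16 mm wide; open, the fingers measure 119 mm over their backs; the gripper's body (75 mm by 177 mm) begins 78 mm behind the grasp point.
Start: joints at [1.233, 0.3, 1.521, -0, 1.321, -0.067], TCP at [147.124, 529.947, 195.846] pointing down, gripper open.
Joint ranges: [-3.03, 3.03], [-0.79, 2.21], [0.23, 2.52], [-1.04, 4.18], [0, 3.07], [-2.55, 2.55]. Speed limits (rad/s): [2.22, 2.22, 2.57, 3.14, 3.14, 3.14].

INTERFACE

Orientations are given as [roll, pitch, yaw] about the fixed x, y, z axes, in that order (R = Rz(yaw) Ry(pitch) Rx(roll)).
In Python, from cell import * gives the robot as it stands.
- The arm moves only by the tool jog_arm, never from a script. Its argument "increments" is a list of rows, each a list of 7 numbers: the shift along the tool's x, y, z in cm, then the turn, a rotation vector about the tool's x, y, z in degrees, then the finger opening in cm, from 0 to 9.4. In form: [[x, y, z, wx, wy, wz, grip], ...]. A call has 1 to 20 rows; each row shifts and turns the commanded pose from where the row before left it, along the tool's axes as they then stand; what a row does not reach is not made up. A row lasts 1/8 s, in which the tool goes at most 62.5 mm and 10.7 degrees, less where a joint would pass 70% of its speed; a pose out of reach is approached as far as the arm can. A call is refused whole if a number of a shift passes 6.25 or a number of a turn 10.7, either way. A call with a gripper value outside its range is refused whole. The fingers move at their own pace and stop on an object; "squeeze" is the grip in N (left out, the last holds). Time passes only in rows, so rows that do not move let the fingers close. It gives the time, the measured TCP pose, the force and the opening at its end, in the units of the state.
- read_state(): the state, without advancing time (a new reading comes with each control period).
- camera(name): name is "scene" or "top" or "wrist"; returns a dict with "image" (480x640x3 uint8, red, green, blue), "K" (3x3 intrinsics, pixels), "k1" (the pictures are not rectified: a ray, as slopes to the right and down, at radius r is drawn at 1 + k1 r^2 times it, then the intrinsics apply), "rvec" (rotation vector, rad) and "tvec" (3), from world to camera coordinates, as OpenCV has them. Camera axes: x right, y down, z forward; pixel columns grow to the right and rows downward; lengths in mm; the calibration is good to about 2 mm. A picture is of the moment at which its call begins. There is no depth.
- sign_off(): hands the job in, once; it reports no verdict.
Trained networks look in a picture, given as the dict that the camera call returned (one of the last four; its "shot" number tells which), for a name from the list of things; names that differ only in an ending like _2 or _b are one class to them, and where a whole thing is asked for, a point or a joint stands for the part that bears it (a point fixed in the world has none). Each returns a list of dicts, best first, with "conf" (0 to 1); they miss things now and then, are a little off and sometimes report something else, mostly with a low value. They report only what shows in the picture. A call takes as long as a camera call.
- recognise(picture, name): "centre" ([x, y, z] in mm, in the coordinates of the camera as it stood for that picture, good to about 4 mm: the middle of the surface that is visible of it).
- regions_of(picture, name): "mask" (480x640 bool, what is visible of it).
The state is a dict: "clock": time; "joints": joint angles; "qd": joint speeds; "effort": joint torques, N m; "eef_pos": TCP position; "eef_rot": TCP orientation; "wrist_force": force on the tool from outside, world axes, zero at the start; "moment": the same for the moment, N m; "finger_gap": finger opening in mm.
Only numpy, scipy, OpenCV 4.12 (cv2) and the standard library are available. Lean on these libraries where they do the work, as an engineer would, in place of code of your own. Each camera call takes 0.05 s, during which the arm holds its last target.

## Working session

There is one attempt and no reset: what is moved stays moved. The work goes in short steps, Python scripts to look and compute and a tool call to move; the robot and the scene stay as the last step left them, time stands still between calls to the robot, and variables do not carry over. Pictures are saved under pics/ and viewed, and the job is handed in when it is done.

Besides the shell and the picture viewer there is one more tool, called as name(argument=value, ...) on one line, values as JSON. jog_arm: Moves the arm, as the interface text tells. Its arguments: {"type":"object","properties":{"increments":{"type":"array"},"squeeze":{"type":"number"}},"required":["increments"]}

```bash
ls; mkdir -p pics; cat > h.py <<'E'
from cell import *
import numpy as np, cv2
from scipy.spatial.transform import Rotation as R
def w(c,p):
    Rm=cv2.Rodrigues(np.array(c["rvec"],float))[0]
    return Rm.T@(np.array(p)-np.array(c["tvec"]).ravel())
def proj(c,P):
    Rm=cv2.Rodrigues(np.array(c["rvec"],float))[0]
    p=(Rm@np.atleast_2d(P).T).T+np.array(c["tvec"]).ravel()
    s=p[:,:2]/p[:,2:]; r2=(s**2).sum(1,keepdims=True); s=s*(1+c["k1"]*r2)
    K=np.array(c["K"]); return s@K[:2,:2].T+K[:2,2]
def ray(c,uv):
    K=np.array(c["K"]); d=cv2.undistortPoints(np.array(uv,float).reshape(-1,1,2),K,np.array([c["k1"],0,0,0,0],float)).reshape(-1,2)
    Rm=cv2.Rodrigues(np.array(c["rvec"],float))[0]
    o=-Rm.T@np.array(c["tvec"]).ravel()
    return o,(Rm.T@np.c_[d,np.ones(len(d))].T).T
def save(c,n): cv2.imwrite("pics/"+n,c["image"][:,:,::-1])
E
python3 - <<'E'
from h import *
import pickle
for n in ["scene","top","wrist"]:
    c=camera(n); save(c,n+"0.png"); pickle.dump(c,open(n+"0.pkl","wb"))
    print(n,np.round(c["K"],1).tolist(),c["k1"])
    if n=="wrist":
        print(w(c,[0,0,0]))
    for o in ["bottle_white_cap","bottle_black_cap","bottle_red_dropper","shelf","spill_tray","coplin_jar","rail_foot","strip_foot","eyepiece"]:
        print(o,[(np.round(w(c,d["centre"])).tolist(),round(d["conf"],2)) for d in recognise(c,o)[:2]])
print(read_state())
E
```

```text
pics
scene [[604.2, 0.0, 328.7], [0.0, 604.2, 241.3], [0.0, 0.0, 1.0]] -0.14015449368984848
bottle_white_cap [([614.0, -236.0, 102.0], 0.6)]
bottle_black_cap [([504.0, -397.0, 114.0], 0.69)]
bottle_red_dropper [([567.0, -310.0, 95.0], 0.76)]
shelf [([546.0, -380.0, 57.0], 0.76)]
spill_tray [([513.0, 271.0, 4.0], 0.97)]
coplin_jar [([549.0, 464.0, 50.0], 0.79)]
rail_foot [([542.0, -375.0, 61.0], 0.57)]
strip_foot [([546.0, -378.0, 58.0], 0.94)]Traceback (most recent call last):
  File "<stdin>", line 9, in <module>
ValueError: it knows: bottle_black_cap, bottle_red_dropper, bottle_white_cap, coplin_jar, keeper, rail_foot, shelf, spill_tray, strip_foot
```

```bash

python3 - <<'E'
from h import *
import pickle
for n in ["top","wrist","scene"]:
    c=camera(n); save(c,n+"0.png"); pickle.dump(c,open(n+"0.pkl","wb"))
    print(n,np.round(c["K"],1).tolist(),c["k1"], w(c,[0,0,0]), w(c,[0,0,1])-w(c,[0,0,0]))
    for o in ["bottle_white_cap","bottle_black_cap","bottle_red_dropper","shelf","spill_tray","coplin_jar","rail_foot","keeper"]:
        print(o,[(np.round(w(c,d["centre"])).tolist(),round(d["conf"],2)) for d in recognise(c,o)[:2]])
print(read_state())
E
```

```text
top [[623.5, 0.0, 329.1], [0.0, 623.5, 249.1], [0.0, 0.0, 1.0]] -0.1297645307348703 [ 390.44568261   40.40320184 1711.75576334] [ 0.10085552  0.00515608 -0.99488772]
bottle_white_cap [([617.0, -210.0, 128.0], 0.81)]
bottle_black_cap [([515.0, -368.0, 139.0], 0.8)]
bottle_red_dropper [([573.0, -295.0, 110.0], 0.49)]
shelf [([577.0, -295.0, 62.0], 0.83)]
spill_tray [([512.0, 269.0, 2.0], 0.87)]
coplin_jar [([560.0, 466.0, 86.0], 0.87)]
rail_foot [([578.0, -291.0, 63.0], 0.67)]
keeper [([599.0, -312.0, 194.0], 0.75)]
wrist [[343.8, 0.0, 319.2], [0.0, 343.8, 240.6], [0.0, 0.0, 1.0]] -0.06809684337962667 [ 77.65496285 549.60770853 386.27903632] [ 0.24119334 -0.06755055 -0.96812329]
bottle_white_cap []
bottle_black_cap []
bottle_red_dropper []
shelf []
spill_tray []
coplin_jar []
rail_foot []
keeper []
scene [[604.2, 0.0, 328.7], [0.0, 604.2, 241.3], [0.0, 0.0, 1.0]] -0.14015449368984848 [-439.47613774 -896.69607013  928.95172294] [ 0.64020666  0.60861445 -0.46874713]
bottle_white_cap [([616.0, -232.0, 105.0], 0.86)]
bottle_black_cap [([506.0, -394.0, 113.0], 0.75)]
bottle_red_dropper [([5
[... 243 characters left out ...]
.0, 195.0], 0.65)]
{'clock': 1.8, 'joints': array([ 1.23341980e+00,  2.99905615e-01,  1.52100063e+00, -2.70552777e-06,
        1.32072468e+00, -6.65892395e-02]), 'qd': array([-1.88713805e-04, -4.01778020e-05,  1.75378479e-04,  1.23093390e-03,
        7.98354713e-04, -5.07966699e-04]), 'effort': array([ 7.08456300e-04, -5.31648624e+01, -3.52924311e+01,  7.10308389e-02,
        2.11212924e-02, -1.03606186e-05]), 'eef_pos': array([147.11168342, 529.94264779, 195.84223415]), 'eef_rot': array([-3.14155430e+00,  6.93148925e-08,  2.87080604e+00]), 'wrist_force': array([-0.35367477, -0.03118643, -0.83281504]), 'moment': array([ 0.01583172, -0.05468775, -0.00924285]), 'finger_gap': 94.06601260516132}
```

View pics/scene0.png

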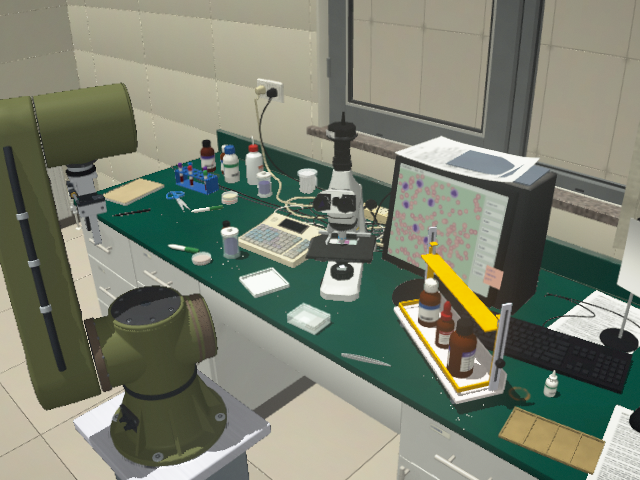

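View pics/top0.png

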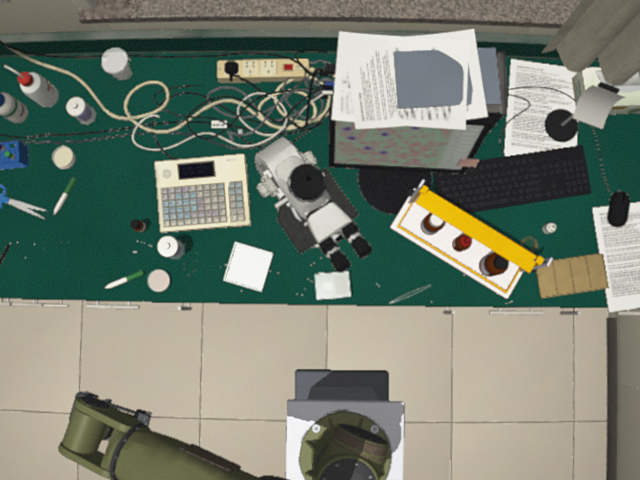

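```bash

python3 - <<'E'
import pickle,cv2
c=pickle.load(open("scene0.pkl","rb"))["image"][215:410,380:530,::-1]
cv2.imwrite("pics/sc.png",cv2.resize(c,None,fx=3,fy=3,interpolation=cv2.INTER_CUBIC))
c=pickle.load(open("top0.pkl","rb"))["image"][170:310,310:560,::-1]
cv2.imwrite("pics/tc.png",cv2.resize(c,None,fx=3,fy=3,interpolation=cv2.INTER_CUBIC))
E
```

```text
(no output)
```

View pics/sc.png

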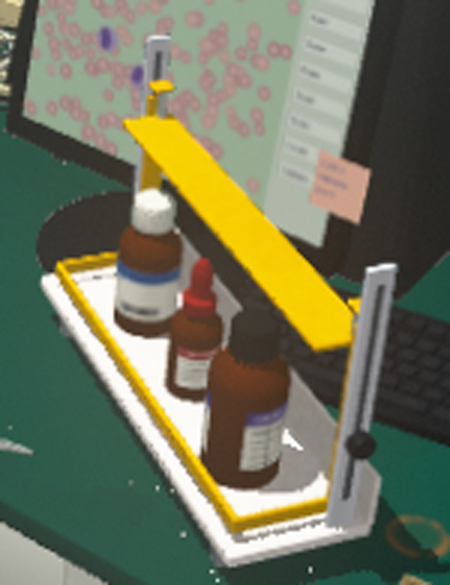

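View pics/tc.png

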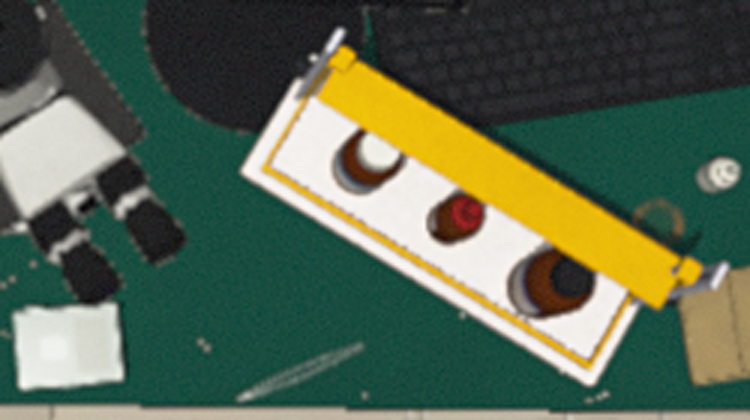

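```bash
cat > fit.py <<'E'
from h import *
import pickle
from scipy.optimize import least_squares
T=pickle.load(open("top0.pkl","rb"));S=pickle.load(open("scene0.pkl","rb"))
t=lambda u,v:np.array([310+(u+.5)/3-.5,170+(v+.5)/3-.5]); s=lambda u,v:np.array([380+(u+.5)/3-.5,215+(v+.5)/3-.5])
def sw(p,q):
    c,d=np.cos(p[2]),np.sin(p[2]); return np.array([p[0]+c*q[0]-d*q[1],p[1]+d*q[0]+c*q[1],q[2]])
# params x,y,yaw,h(rail top above board), railhalf y, scene px offset
def res(p,full=False):
    h=p[3];yr=p[4];ys=p[5]
    L=[(T,[-58,186,40],t(243,172)),(T,[-58,-186,40],t(592,385)),
       (S,[-58,186,40],s(43,278)),(S,[-58,-186,40],s(228,553)),
       (T,[-48,yr,40+h],t(266,173)),(T,[-48,-yr,40+h],t(590,367)),
       (S,[-48,yr,40+h],s(57,264)),(S,[-48,-yr,40+h],s(235,521)),
       (T,[p[6],ys,171.5+h],t(313,97)),(T,[p[6],-ys,171.5+h],t(662,308)),
       (S,[p[6],ys,171.5+h],s(126,122)),(S,[p[6],-ys,171.5+h],s(317,348))]
    r=[]
    for i,(c,q,uv) in enumerate(L):
        o=p[7:9] if c is S else p[9:11]
        r.append(proj(c,sw(p,q))[0]+o-uv)
    r=np.array(r)
    if full: return r
    return np.r_[r.ravel(),p[7:11]/1.5]
if __name__=="__main__":
    f=least_squares(res,[580,-295,-.55,25,170,170,0,0,0,0,0],loss="soft_l1")
    print(np.round(f.x,3),np.sqrt(f.cost)); print(np.round(res(f.x,True),1).tolist())
    J=f.jac; print(np.round(np.sqrt(np.diag(np.linalg.inv(J.T@J)))*.6,2))
E
python3 fit.py
```

```text
[ 5.77808e+02 -3.03105e+02 -5.38000e-01  2.04520e+01  1.69556e+02
  1.66597e+02  2.61900e+00  2.83000e-01  7.10000e-02  5.82000e-01
  3.26000e-01] 2.3781693475506196
[[-0.6, -0.1], [0.4, 0.8], [-1.2, -1.2], [0.5, 1.2], [-0.3, -1.4], [-0.1, 0.2], [0.4, -0.3], [-0.1, -1.4], [1.1, -0.0], [-0.4, -0.1], [-0.8, 0.3], [0.6, 1.3]]
[2.09 1.88 0.   2.12 1.1  1.15 1.16 0.73 0.67 0.71 0.76]
```

```bash
cat > b.py <<'E'
from fit import *
def hit(c,uv,z):
    o,d=ray(c,[uv]); d=d[0]; return np.round(o+d*(z-o[2])/d[2])
for uv in [(90,295),(160,250),(185,240),(65,280),(100,300)]:
    print(uv,hit(T,t(*uv),300),hit(T,t(*uv),360))
# bottle fit with masks
c1=camera("scene");c2=camera("top")
ms={}
for n,c in(("s",c1),("t",c2)):
    r=regions_of(c,"bottle_white_cap"); print(n,[(round(d["conf"],2),int(d["mask"].sum())) for d in r])
    ms[n]=(c,r[0]["mask"])
a=np.linspace(0,2*np.pi,40,endpoint=False)
def sil(c,x,y,z0=40):
    m=np.zeros((480*4,640*4),np.uint8)
    for r,l,h in((26.5,0,97),(16.5,97,120)):
        P=np.array([[x+r*np.cos(q),y+r*np.sin(q),z0+z] for z in(l,h) for q in a])
        cv2.fillConvexPoly(m,cv2.convexHull(np.round(proj(c,P)*4+1.5).astype(np.int32)),1)
    return cv2.resize(m.astype(np.float32),(640,480),interpolation=cv2.INTER_AREA)
for n,(c,m) in ms.items():
    ys,xs=np.where(m); print(n,xs.min(),xs.max(),ys.min(),ys.max())
    best=[]
    for X in range(605,660,2):
        for Y in range(-245,-190,2):
            s_=sil(c,X,Y); mm=m.astype(float)
            best.append((np.minimum(s_,mm).sum()/np.maximum(s_,mm).sum(),X,Y))
    best.sort(reverse=True); print(n,best[:4])
print(sw([577.8,-303.1,-.538],[0,100,40]))
E
python3 b.py
```

```text
(90, 295) [491.  23. 300.] [486.  24. 360.]
(160, 250) [526. -30. 300.] [520. -27. 360.]
(185, 240) [534. -48. 300.] [527. -45. 360.]
(65, 280) [502.  42. 300.] [497.  42. 360.]
(100, 300) [487.  15. 300.] [483.  17. 360.]
s [(0.56, 870)]
t [(0.93, 377)]
s 418 440 279 326
s [(np.float64(0.8685346175495653), 627, -223), (np.float64(0.8671083885485685), 629, -221), (np.float64(0.8665582791395697), 631, -221), (np.float64(0.8645891996746136), 631, -219)]
t 420 443 214 235
t [(np.float64(0.7783411336453459), 623, -217), (np.float64(0.773888240632698), 625, -219), (np.float64(0.7711655646311423), 621, -215), (np.float64(0.7694792608864194), 627, -221)]
[ 629.04195472 -217.22647628   40.        ]
```

```bash

python3 - <<'E'
import pickle,cv2
c=pickle.load(open("scene0.pkl","rb"))["image"][120:310,300:400,::-1]
cv2.imwrite("pics/mic.png",cv2.resize(c,None,fx=3,fy=3,interpolation=cv2.INTER_CUBIC))
E
```

```text
(no output)
```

View pics/mic.png

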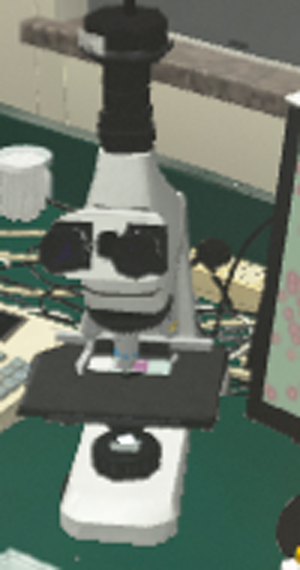

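```bash
cat > plan.py <<'E'
from h import *
from scipy.spatial.transform import Slerp
def Rt(az,tilt):
    az,tilt=np.radians([az,tilt]); b=np.array([np.cos(az),np.sin(az),0])
    z=np.sin(tilt)*b-np.cos(tilt)*np.array([0,0,1]); y=np.array([-b[1],b[0],0]); return R.from_matrix(np.c_[np.cross(y,z),y,z])
def rows(wps,p=None,r=None,nd=2,ndr=1,grip=9.4):
    s=read_state()
    if p is None: p=s["eef_pos"]; r=R.from_euler("xyz",s["eef_rot"])
    p=np.array(p,float); out=[]
    for P,Rr,n in wps:
        P=np.array(P,float); p0=p.copy(); sl=Slerp([0,1],R.concatenate([r,Rr])) 
        for i in range(1,n+1):
            tp=p0+(P-p0)*i/n; tr=sl(i/n)
            d=np.round(r.inv().apply(tp-p)/10,nd); q=np.round(np.degrees((r.inv()*tr).as_rotvec()),ndr)
            out.append([*(d+0.),*(q+0.),grip]); p=p+r.apply(d*10); r=r*R.from_rotvec(np.radians(q))
    print(str([[round(float(v),2) for v in o] for o in out]).replace(" ","")); print(np.round(p,1),np.round(r.as_matrix()[:,2],3), max(np.abs(np.array(out)[:,:6]).max(0)))
    return p,r
E
python3 - <<'E'
from plan import *
s=read_state(); R0=R.from_euler("xyz",s["eef_rot"])
G=np.array([627,-220,102.]);Rg=Rt(-30.8,40);tz=Rg.as_matrix()[:,2]
print((R0.inv()*Rg).magnitude()*57.3)
Ra=Rt(-16+0,5)
rows([([300,230,210],Rt(-18,8),7),([365,20,215],Rt(-24,14),4),([430,-110,225],Rt(-29,28),4),(G-150*tz,Rg,4)])
E
```

```text
42.71307790962816
[[-3.25,-3.54,-0.2,0.0,-1.1,0.4,9.4],[-3.28,-3.53,-0.14,0.0,-1.2,0.3,9.4],[-3.3,-3.5,-0.07,0.1,-1.1,0.4,9.4],[-3.32,-3.48,0.0,0.0,-1.2,0.3,9.4],[-3.34,-3.47,0.07,0.0,-1.1,0.4,9.4],[-3.37,-3.44,0.13,0.0,-1.2,0.3,9.4],[-3.38,-3.42,0.2,0.1,-1.1,0.4,9.4],[-3.16,-4.49,0.32,0.3,-1.5,1.5,9.4],[-3.26,-4.4,0.43,0.3,-1.5,1.4,9.4],[-3.35,-4.33,0.53,0.2,-1.5,1.5,9.4],[-3.46,-4.22,0.64,0.3,-1.5,1.5,9.4],[-2.78,-2.31,0.44,0.5,-3.5,1.2,9.4],[-2.8,-2.24,0.62,0.4,-3.5,1.1,9.4],[-2.8,-2.19,0.82,0.5,-3.5,1.2,9.4],[-2.79,-2.12,1.0,0.4,-3.5,1.2,9.4],[-2.76,0.06,1.7,0.3,-3.0,0.4,9.4],[-2.66,0.09,1.84,0.2,-3.0,0.3,9.4],[-2.56,0.11,1.97,0.3,-3.0,0.4,9.4],[-2.46,0.13,2.11,0.2,-3.0,0.4,9.4]]
[ 544.2 -170.7  216.9] [ 0.552 -0.329 -0.766] 4.49
```

jog_arm(increments=[[-3.25,-3.54,-0.2,0.0,-1.1,0.4,9.4],[-3.28,-3.53,-0.14,0.0,-1.2,0.3,9.4],[-3.3,-3.5,-0.07,0.1,-1.1,0.4,9.4],[-3.32,-3.48,0.0,0.0,-1.2,0.3,9.4],[-3.34,-3.47,0.07,0.0,-1.1,0.4,9.4],[-3.37,-3.44,0.13,0.0,-1.2,0.3,9.4],[-3.38,-3.42,0.2,0.1,-1.1,0.4,9.4],[-3.16,-4.49,0.32,0.3,-1.5,1.5,9.4],[-3.26,-4.4,0.43,0.3,-1.5,1.4,9.4],[-3.35,-4.33,0.53,0.2,-1.5,1.5,9.4],[-3.46,-4.22,0.64,0.3,-1.5,1.5,9.4],[-2.78,-2.31,0.44,0.5,-3.5,1.2,9.4],[-2.8,-2.24,0.62,0.4,-3.5,1.1,9.4],[-2.8,-2.19,0.82,0.5,-3.5,1.2,9.4],[-2.79,-2.12,1.0,0.4,-3.5,1.2,9.4],[-2.76,0.06,1.7,0.3,-3.0,0.4,9.4],[-2.66,0.09,1.84,0.2,-3.0,0.3,9.4],[-2.56,0.11,1.97,0.3,-3.0,0.4,9.4],[-2.46,0.13,2.11,0.2,-3.0,0.4,9.4]])

```text
clock: 4.38
eef_pos: [545.1, -171.2, 217.0]
eef_rot: [3.14, 0.7, 2.603]
wrist_force: [-0.2, 1.0, 0.9]
finger_gap: 94.1
```

```bash

python3 - <<'E'
from h import *
import pickle
s=read_state(); print({k:np.round(s[k],2).tolist() for k in s}); print(R.from_euler("xyz",s["eef_rot"]).as_matrix().round(3).tolist())
c=camera("wrist"); save(c,"w1.png"); pickle.dump(c,open("w1.pkl","wb")); print(w(c,[0,0,0]))
c=camera("scene"); save(c,"s1.png")
E
```

```text
{'clock': 4.38, 'joints': [-0.29, 0.0, 1.97, -0.33, 0.5, -1.09], 'qd': [-0.06, 0.51, -0.27, -0.46, -0.61, 0.44], 'effort': [0.47, -38.49, -32.64, 0.67, -0.2, -1.02], 'eef_pos': [545.11, -171.18, 216.99], 'eef_rot': [3.14, 0.7, 2.6], 'wrist_force': [-0.17, 0.98, 0.86], 'moment': [0.09, 0.27, 0.02], 'finger_gap': 94.15}
[[-0.656, 0.513, 0.554], [0.392, 0.859, -0.33], [-0.645, 0.001, -0.765]]
[393.33883537 -80.18821298 316.27353868]
```

View pics/w1.png

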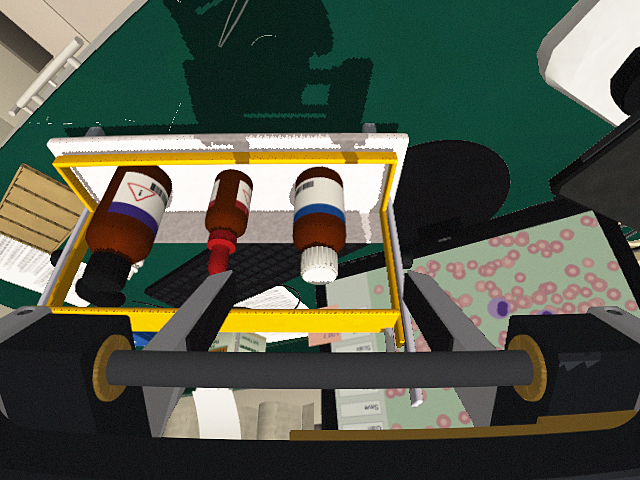

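View pics/s1.png

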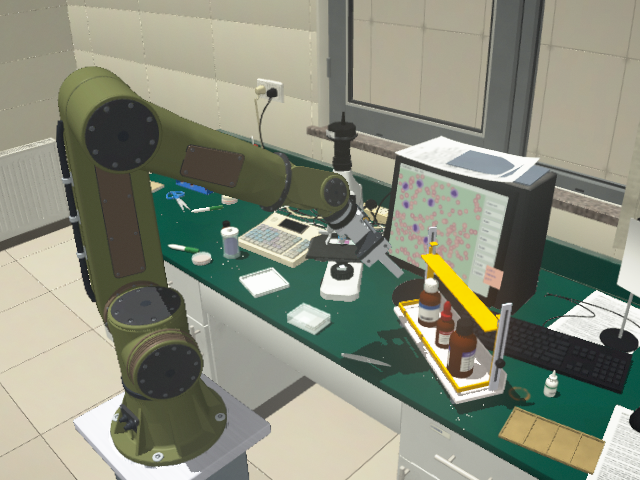

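```bash
cat > c.py <<'E'
from h import *
import pickle
c=camera("wrist"); pickle.dump(c,open("w1.pkl","wb"))
r=regions_of(c,"bottle_white_cap"); print([(round(d["conf"],2),int(d["mask"].sum())) for d in r]); m=r[0]["mask"].astype(float)
a=np.linspace(0,2*np.pi,40,endpoint=False)
def sil(x,y,z0=40):
    mm=np.zeros((480*4,640*4),np.uint8)
    for r,l,h in((26.5,0,97),(16.5,97,120)):
        P=np.array([[x+r*np.cos(q),y+r*np.sin(q),z0+z] for z in(l,h) for q in a])
        cv2.fillConvexPoly(mm,cv2.convexHull(np.round(proj(c,P)*4+1.5).astype(np.int32)),1)
    return cv2.resize(mm.astype(np.float32),(640,480),interpolation=cv2.INTER_AREA)
b=sorted([(round(float(np.minimum(s,m).sum()/np.maximum(s,m).sum()),4),X,Y) for X in range(610,645,1) for Y in range(-235,-205,1) for s in [sil(X,Y)]],reverse=True)
print(b[:4]); 
im=c["image"].copy(); q=(sil(*b[0][1:])>.5).astype(np.uint8)
cs,_=cv2.findContours(q,cv2.RETR_EXTERNAL,cv2.CHAIN_APPROX_NONE); cv2.drawContours(im,cs,-1,(0,255,0),1)
p=[577.8,-303.1,-.538]
def sw(q): 
    C,D=np.cos(p[2]),np.sin(p[2]); return np.array([p[0]+C*q[0]-D*q[1],p[1]+D*q[0]+C*q[1],q[2]])
for h,col in((16,(255,0,0)),(20,(0,0,255)),(26,(0,255,255))):
  for A,B in(([-48,170,40+h],[-48,-170,40+h]),([-58,186,40],[-58,-186,40]),([2.6,167,170+h],[2.6,-167,170+h])):
    u=proj(c,np.array([sw(A),sw(B)])); cv2.line(im,*[tuple(int(round(v)) for v in x) for x in u],col,1)
cv2.imwrite("pics/w1o.png",cv2.resize(im[110:350,30:430,::-1],None,fx=2,fy=2,interpolation=cv2.INTER_NEAREST))
E
python3 c.py
```

```text
[(0.78, 5084)]
[(0.9115, 632, -223), (0.9088, 633, -223), (0.9088, 631, -222), (0.9054, 630, -222)]
```

View pics/w1o.png

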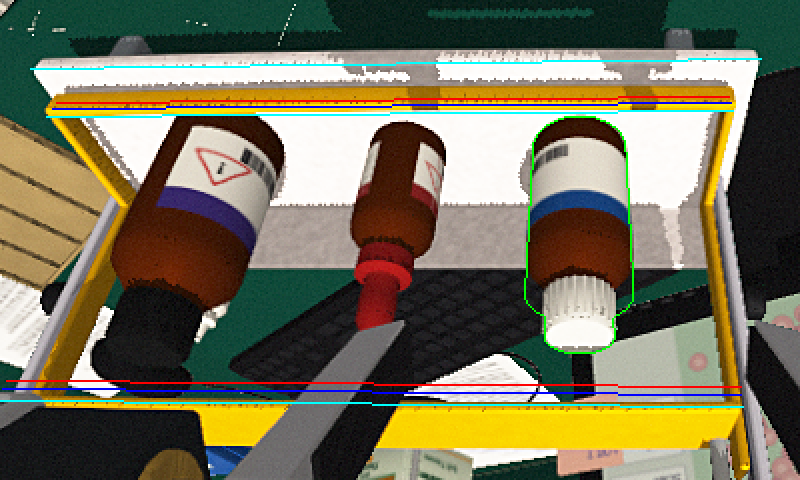

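```bash

python3 - <<'E'
from plan import *
G=np.array([630,-222,101.]);Rg=Rt(-30.8,40);tz=Rg.as_matrix()[:,2]
print(read_state()["eef_pos"])
p,r=rows([(G-60*tz,Rg,4),(G-3*tz,Rg,4)])
E
```

```text
[ 543.66579018 -170.51633501  216.54519605]
[[-0.07,0.0,2.33,0.0,0.0,0.0,9.4],[-0.07,0.0,2.33,0.0,0.0,0.0,9.4],[-0.07,0.0,2.32,0.0,-0.1,0.0,9.4],[-0.07,0.0,2.33,0.0,0.0,0.0,9.4],[0.0,0.0,1.43,0.0,0.0,0.0,9.4],[0.0,0.0,1.42,0.0,0.0,0.0,9.4],[0.0,0.0,1.43,0.0,0.0,0.0,9.4],[0.0,0.0,1.42,0.0,0.0,0.0,9.4]]
[ 628.3 -221.   103.3] [ 0.552 -0.329 -0.766] 2.33
```

jog_arm(increments=[[-0.07,0,2.33,0,0,0,9.4],[-0.07,0,2.33,0,0,0,9.4],[-0.07,0,2.33,0,0,0,9.4],[-0.07,0,2.33,0,0,0,9.4],[0,0,1.4,0,0,0,9.4],[0,0,1.4,0,0,0,9.4],[0,0,1.4,0,0,0,9.4],[0,0,1.4,0,0,0,9.4],[0,0,0,0,0,0,9.4]])

```text
clock: 5.7
eef_pos: [628.4, -221.1, 103.3]
eef_rot: [3.141, 0.697, 2.603]
wrist_force: [-0.4, 0.2, 0.6]
finger_gap: 94.0
```

```bash

python3 - <<'E'
from h import *
c=camera("wrist"); save(c,"w2.png"); s=camera("scene"); cv2.imwrite("pics/s2.png",cv2.resize(s["image"][180:420,340:560,::-1],None,fx=2.5,fy=2.5))
s=read_state(); print(s["eef_pos"],s["wrist_force"])
E
```

```text
[ 628.36731122 -220.88890746  104.389421  ] [0.40235732 0.19399061 0.24157741]
```

View pics/w2.png

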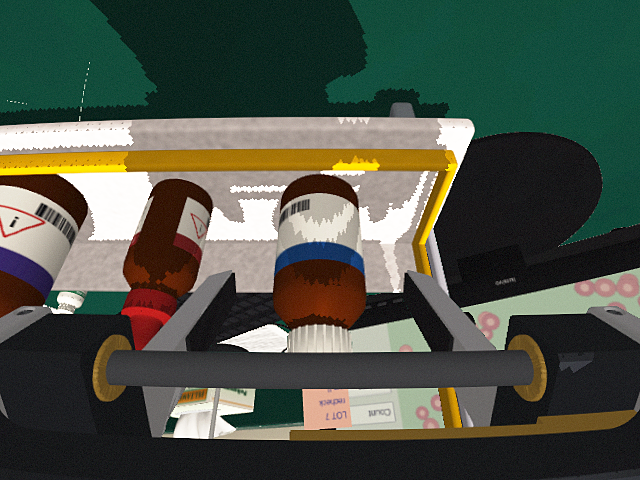

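View pics/s2.png

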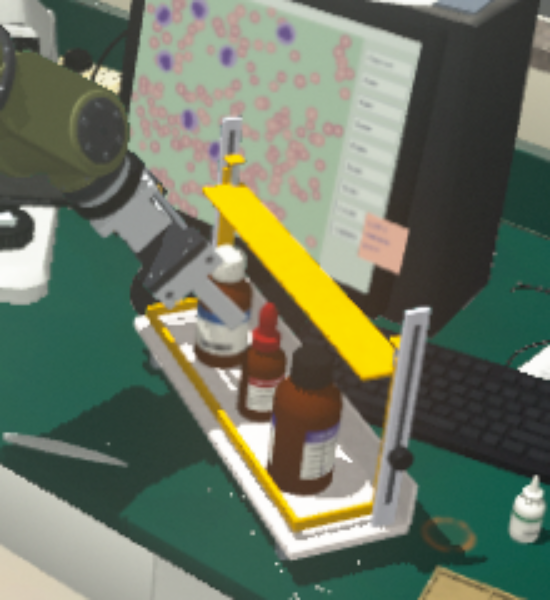

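jog_arm(increments=[[0,0,0,0,0,0,4.5],[0,0,0,0,0,0,4.5],[0,0,0,0,0,0,4.5],[0,0,0,0,0,0,4.5],[0,0,0,0,0,0,4.5],[0,0,0,0,0,0,4.5]], squeeze=25)

```text
clock: 6.55
eef_pos: [628.4, -221.0, 104.5]
eef_rot: [3.141, 0.699, 2.603]
wrist_force: [-0.9, -2.1, 1.2]
finger_gap: 51.1
```

```bash

python3 - <<'E'
from plan import *
s=read_state(); print(s["eef_pos"],s["wrist_force"],s["finger_gap"],s["moment"])
r=R.from_euler("xyz",s["eef_rot"]); print(r.inv().apply([0,0,1]))
E
```

```text
[ 628.42922962 -221.02974705  104.54282017] [-0.94739185 -2.07702311  1.24815029] 51.10231797492179 [-0.12088729  0.25372409 -0.19879456]
[-6.43125532e-01  5.69287736e-04 -7.65760554e-01]
```

jog_arm(increments=[[-0.13,0,-0.15,0,0,0,4.5],[-0.26,0,-0.31,0,0,0,4.5],[-0.26,0,-0.31,0,0,0,4.5],[-0.26,0,-0.31,0,0,0,4.5],[-0.26,0,-0.31,0,0,0,4.5],[-0.26,0,-0.31,0,0,0,4.5],[0,0,0,0,0,0,4.5],[0,0,0,0,0,0,4.5]])

```text
clock: 7.55
eef_pos: [628.4, -220.9, 126.5]
eef_rot: [3.141, 0.698, 2.603]
wrist_force: [0.0, -0.5, -3.3]
finger_gap: 50.9
```

```bash

python3 - <<'E'
from h import *
c=camera("wrist"); save(c,"w3.png"); s=camera("scene"); cv2.imwrite("pics/s3.png",cv2.resize(s["image"][240:360,390:490,::-1],None,fx=5,fy=5,interpolation=cv2.INTER_CUBIC))
s=read_state(); print(s["eef_pos"],s["wrist_force"],s["moment"],s["finger_gap"])
E
```

```text
[ 628.35265702 -220.91432564  126.42184921] [-0.4172061   0.01027099 -3.02159055] [0.41954103 0.66040217 0.00818223] 51.21310251608891
```

View pics/w3.png

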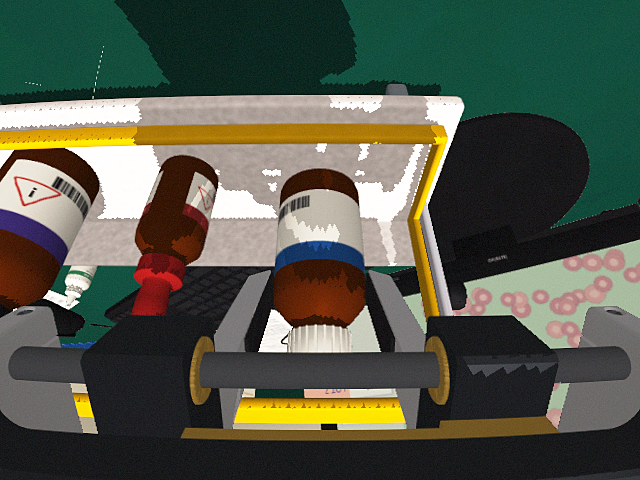

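View pics/s3.png

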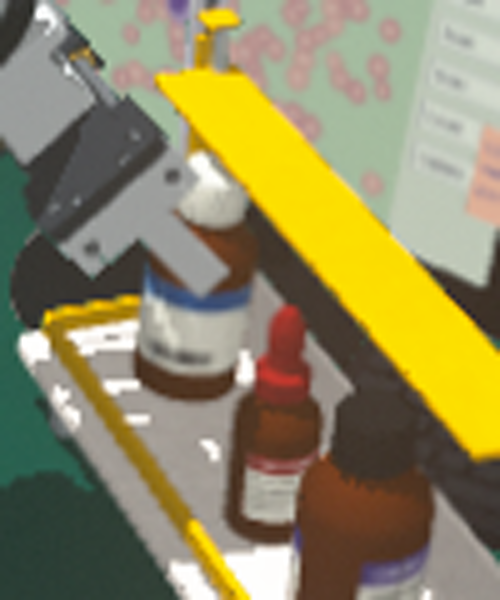

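jog_arm(increments=[[-0.064,0,-0.077,0,0,0,4.5],[-0.064,0,-0.077,0,0,0,4.5],[-0.064,0,-0.077,0,0,0,4.5],[-0.064,0,-0.077,0,0,0,4.5],[0,0,0,0,0,0,4.5]])

```text
clock: 8.28
eef_pos: [628.5, -220.9, 130.8]
eef_rot: [3.141, 0.699, 2.603]
wrist_force: [-0.3, -0.7, -3.9]
finger_gap: 51.1
```

jog_arm(increments=[[-0.064,0,-0.077,0,0,0,4.5],[-0.032,0,-0.038,0,0,0,4.5],[0,0,0,0,0,0,4.5]])

```text
clock: 8.65
eef_pos: [628.4, -220.9, 132.2]
eef_rot: [3.141, 0.698, 2.603]
wrist_force: [0.0, 0.2, -3.5]
finger_gap: 51.3
```

jog_arm(increments=[[-0.064,0,-0.077,0,0,0,4.5],[0,0,0,0,0,0,4.5]])

```text
clock: 8.9
eef_pos: [628.5, -220.9, 133.2]
eef_rot: [3.141, 0.699, 2.603]
wrist_force: [-1.3, -0.2, -2.8]
finger_gap: 51.1
```

jog_arm(increments=[[-0.064,0,-0.077,0,0,0,4.5],[0,0,0,0,0,0,4.5]])

```text
clock: 9.15
eef_pos: [628.5, -220.9, 134.3]
eef_rot: [3.141, 0.699, 2.603]
wrist_force: [-0.4, 0.1, -3.7]
finger_gap: 50.9
```

```bash

python3 - <<'E'
from h import *
s=camera("scene"); cv2.imwrite("pics/s4.png",cv2.resize(s["image"][240:360,390:490,::-1],None,fx=5,fy=5,interpolation=cv2.INTER_CUBIC))
s=read_state(); print(s["eef_pos"],s["wrist_force"],s["moment"],s["finger_gap"])
E
```

```text
[ 628.43664412 -220.9330297   134.20583346] [-0.6110483   0.47582665 -3.05534953] [ 0.35651983  0.65537313 -0.038845  ] 51.22882551528471
```

View pics/s4.png

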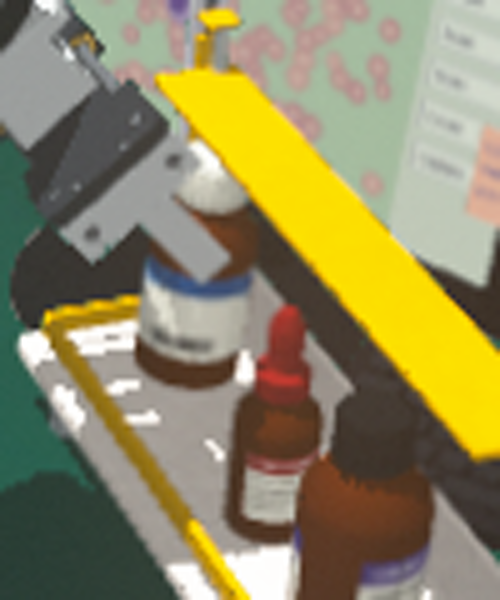

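jog_arm(increments=[[-0.064,0,-0.077,0,0,0,4.5],[0,0,0,0,0,0,4.5]])

```text
clock: 9.45
eef_pos: [628.5, -220.9, 135.3]
eef_rot: [3.141, 0.699, 2.603]
wrist_force: [0.4, -0.1, -4.0]
finger_gap: 51.3
```

jog_arm(increments=[[-0.064,0,-0.077,0,0,0,4.5],[0,0,0,0,0,0,4.5]])

```text
clock: 9.7
eef_pos: [628.3, -220.9, 136.0]
eef_rot: [3.141, 0.698, 2.603]
wrist_force: [-0.3, 0.5, -4.1]
finger_gap: 51.5
```

```bash

python3 - <<'E'
from h import *
s=read_state(); print(s["eef_pos"],s["wrist_force"],s["moment"],s["finger_gap"])
E
```

```text
[ 628.26490135 -220.885449    135.96661845] [-0.25968145  0.52294577 -4.11314345] [0.48766758 0.78769223 0.01672555] 51.49281590343451
```

jog_arm(increments=[[-0.032,0,-0.038,0,0,0,4.5],[0,0,0,0,0,0,4.5]])

```text
clock: 9.95
eef_pos: [628.3, -220.9, 136.4]
eef_rot: [3.141, 0.698, 2.603]
wrist_force: [-0.9, 0.4, -5.6]
finger_gap: 51.5
```

```bash

python3 - <<'E'
from h import *
for i in range(3):
    s=read_state(); print(s["eef_pos"],s["wrist_force"],s["moment"])
    c=camera("scene")
cv2.imwrite("pics/s5.png",cv2.resize(c["image"][240:360,390:490,::-1],None,fx=5,fy=5,interpolation=cv2.INTER_CUBIC))
E
```

```text
[ 628.26330401 -220.86942218  136.40807771] [-0.90062029  0.41808304 -5.63256478] [ 0.54250687  0.92022589 -0.00329494]
[ 628.28428409 -220.8601707   136.43195118] [ 0.02236317  0.85994789 -6.41614623] [ 0.60007774  0.92196029 -0.00397567]
[ 628.30607448 -220.8529367   136.45291549] [ 0.0277481   0.1205086  -5.91128596] [0.56693119 0.95410372 0.03381902]
```

View pics/s5.png

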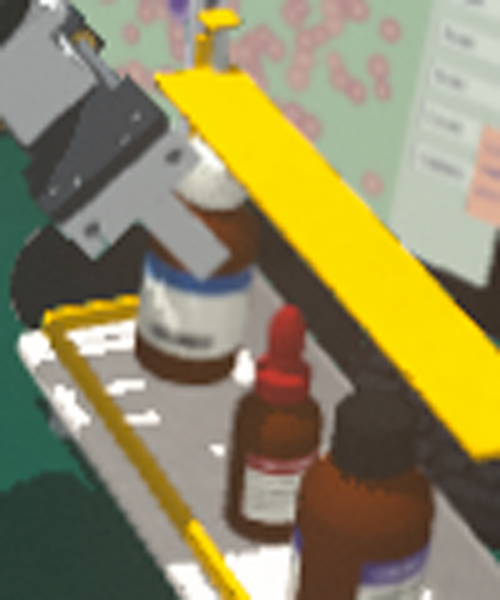

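jog_arm(increments=[[0.144,0,0.171,0,0,0,4.5],[0.144,0,0.171,0,0,0,4.5],[0.144,0,0.171,0,0,0,4.5],[0,0,0,0,0,0,4.5],[0,0,0,0,0,0,4.5]])

```text
clock: 10.72
eef_pos: [628.5, -220.9, 130.0]
eef_rot: [3.141, 0.699, 2.603]
wrist_force: [-0.6, 0.1, -4.0]
finger_gap: 50.8
```

```bash

python3 - <<'E'
from h import *
for i in range(2):
    s=read_state(); print(s["eef_pos"],s["wrist_force"],s["moment"],R.from_euler("xyz",s["eef_rot"]).inv().apply([-.859,.512,0]))
    c=camera("wrist" if i else "scene")
    cv2.imwrite("pics/s6%d.png"%i,cv2.resize(c["image"][240:360,390:490,::-1],None,fx=5,fy=5,interpolation=cv2.INTER_CUBIC) if i==0 else c["image"][:,:,::-1])
E
```

```text
[ 628.45610841 -220.91321935  130.04042003] [-0.57152364  0.0560161  -3.96010766] [0.35663592 0.64530443 0.02331123] [ 7.65751349e-01 -5.26185286e-04 -6.43155964e-01]
[ 628.46043794 -220.93337765  130.0455561 ] [-0.75073587  0.49997395 -3.18548549] [0.41428588 0.6988035  0.03168026] [ 7.65740737e-01 -5.52467245e-04 -6.43168577e-01]
```

View pics/s60.png

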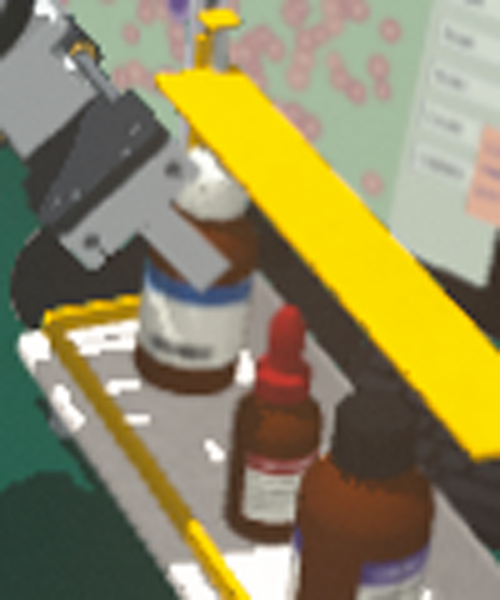

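View pics/s61.png

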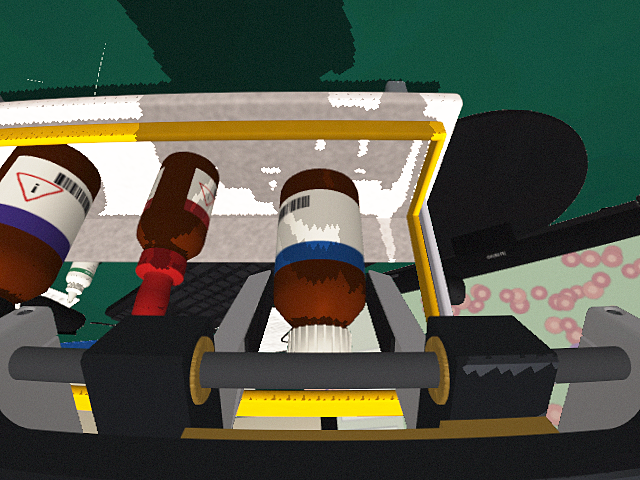

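jog_arm(increments=[[0.383,0,-0.322,0,0,0,4.5],[0.766,0,-0.643,0,0,0,4.5],[0.766,0,-0.643,0,0,0,4.5]])

```text
clock: 11.2
eef_pos: [606.2, -207.7, 129.9]
eef_rot: [3.141, 0.698, 2.603]
wrist_force: [0.4, 0.2, -3.3]
finger_gap: 51.0
```

jog_arm(increments=[[0.766,0,-0.643,0,0,0,4.5],[0.766,0,-0.643,0,0,0,4.5],[0.766,0,-0.643,0,0,0,4.5]])

```text
clock: 11.58
eef_pos: [580.6, -192.3, 130.0]
eef_rot: [3.141, 0.699, 2.603]
wrist_force: [0.5, 0.3, -3.2]
finger_gap: 51.4
```

jog_arm(increments=[[0.766,0,-0.643,0,0,0,4.5],[0.996,0,-0.836,0,0,0,4.5],[0.996,0,-0.836,0,0,0,4.5],[0.996,0,-0.836,0,0,0,4.5],[0.996,0,-0.836,0,0,0,4.5],[0.766,0,-0.643,0,0,0,4.5],[0,0,0,0,0,0,4.5]])

```text
clock: 12.45
eef_pos: [519.0, -155.5, 130.1]
eef_rot: [3.141, 0.699, 2.603]
wrist_force: [0.2, -0.1, -3.7]
finger_gap: 51.1
```

```bash

python3 - <<'E'
from h import *
import pickle
s=read_state(); print(s["eef_pos"],s["wrist_force"],s["joints"])
c=camera("scene"); save(c,"s7.png")
c=camera("top"); pickle.dump(c,open("t7.pkl","wb"))
m=regions_of(c,"spill_tray"); print([(d["conf"],d["mask"].sum()) for d in m])
k=max(m,key=lambda d:d["conf"])["mask"].astype(np.uint8); cs,_=cv2.findContours(k,0,2); q=cv2.minAreaRect(max(cs,key=cv2.contourArea)); b=cv2.boxPoints(q)
for uv in b:
    o,d=ray(c,[uv]); d=d[0]; print(uv,np.round(o+d*(12-o[2])/d[2],1))
o,d=ray(c,[q[0]]); d=d[0]; print(np.round(o+d*(8-o[2])/d[2],1))
E
```

```text
[ 519.02028941 -155.48434888  130.09151096] [ 0.19467373 -0.0561944  -3.65856794] [-0.27130715  0.0772525   2.13182216 -0.60306803  0.30219893 -0.78276943]
[(0.68, np.int64(1652))]
[221.76407 280.4139 ] [472.3 341.9  12. ]
[232.68988 241.39314] [580.3 314.9  12. ]
[274.1216  252.99405] [549.8 199.7  12. ]
[263.1958  292.01483] [442.5 227.2  12. ]
[511.4 271.3   8. ]
```

View pics/s7.png

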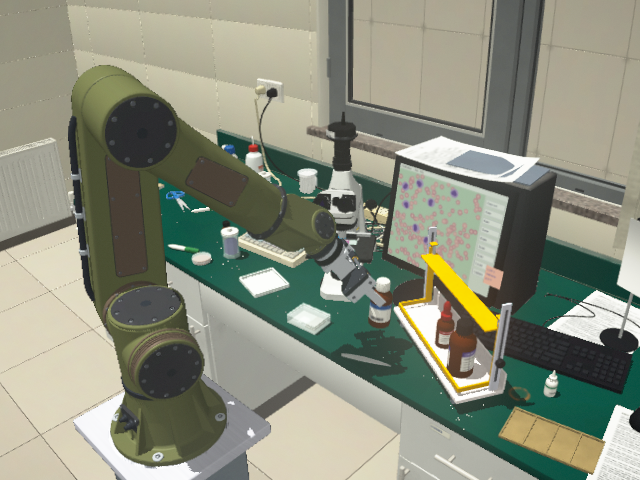

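```bash
cat > fk.py <<'E'
from plan import *
from scipy.optimize import least_squares
E=lambda ax,a:R.from_euler(ax,a)
def fk(q,g,s4=1,s6=-1,c6=0):
    a1,d,h0,L1,e,L2,Lt=g
    R12=E("z",q[0]); Ra=R12*E("y",q[1]); Rb=Ra*E("y",q[2]); Rc=Rb*E("z",s4*q[3])*E("y",q[4])
    p=R12.apply([a1,d,h0])+Ra.apply([0,0,L1])+Rb.apply([e,0,L2])+Rc.apply([0,0,Lt])
    return p,Rc*E("z",s6*q[5]+c6)
E
cat > fk1.py <<'E'
from fk import *
D=[([1.23341980,.299905615,1.52100063,0,1.32072468,-.0665892],[147.1117,529.9426,195.8422]),
 ([-0.27130715,0.0772525,2.13182216,-0.60306803,0.30219893,-0.78276943],[519.02028941,-155.48434888,130.09151096]),
 ([-0.29,0.0,1.97,-0.33,0.5,-1.09],[545.11,-171.18,216.99])]
s=read_state(); Rn=R.from_euler("xyz",s["eef_rot"])
for s4 in(1,-1):
    _,Rm=fk(D[1][0],[0]*7,s4); print(s4,Rm.as_matrix()[:,2],Rn.as_matrix()[:,2], np.degrees((Rm.inv()*Rn).as_rotvec()))
    f=least_squares(lambda g:np.r_[np.concatenate([(fk(q,g,s4)[0]-p)/[1,1,8][i] for i,(q,p) in enumerate(D)]),(g-[0,0,300,500,0,450,200])*1e-3],[0,0,300,500,0,450,200.])
    print(np.round(f.x,1),np.round(f.fun,2))
E
python3 fk1.py
```

```text
1 [ 0.55274191 -0.32896476 -0.76567524] [ 0.55269733 -0.32916297 -0.76562224] [ 0.01107149 -0.0047046   0.3155017 ]
[ -0.9  36.5 210.5 429.9  36.8 445.6 279.4] [ 0.07 -0.03 -0.04  0.01  0.06 -0.02  0.14  0.12  0.52 -0.    0.04 -0.09
 -0.07  0.04 -0.    0.08]
-1 [ 0.64321665 -0.00371015 -0.76567524] [ 0.55269733 -0.32916297 -0.76562224] [ 14.54081716 -14.54794304 -65.66245829]
[ 763.2   34.8  336.6 -517.6  -77.6  -83.2 -259. ] [  1.74  -0.5    0.96   0.65   1.66   0.57  -2.1    0.98 -12.21   0.76
   0.03   0.04  -1.02  -0.08  -0.53  -0.46]
```

```bash
cat > ik.py <<'E'
from fk import *
g=[-0.9,36.5,210.5,429.9,36.8,445.6,279.4]
lo=np.array([-3.03,-.79,.23,-1.04,0,-2.55])+.01; hi=np.array([3.03,2.21,2.52,4.18,3.07,2.55])-.01
def ik(p,Rr,q0):
    def f(q):
        P,Rq=fk(q,g); return np.r_[(P-p)/10,(Rq.inv()*Rr).as_rotvec()*20]
    o=least_squares(f,np.clip(q0,lo+1e-3,hi-1e-3),bounds=(lo,hi)); return o.x,np.abs(o.fun).max()
q0=np.array([-0.27130715,0.0772525,2.13182216,-0.60306803,0.30219893,-0.78276943])
if __name__=="__main__":
    for az in (-30,-20,-10,0,10):
      for z in(135,180,220):
        for r in(380,420,450):
            y=10;q,e=ik(np.array([r,y,z]),Rt(az,40),q0); 
            if e<.05: print(az,z,r,np.round(q,2))
E
python3 ik.py
```

```text
-30 135 380 [ 0.27 -0.25  2.41 -0.87  0.64 -1.42]
-30 135 420 [ 0.23 -0.14  2.33 -0.89  0.6  -1.42]
-30 135 450 [ 0.21 -0.07  2.27 -0.9   0.58 -1.41]
-30 180 380 [ 0.27 -0.34  2.35 -0.74  0.75 -1.25]
-30 180 420 [ 0.23 -0.23  2.27 -0.75  0.7  -1.25]
-30 180 450 [ 0.21 -0.16  2.21 -0.76  0.67 -1.24]
-30 220 380 [ 0.27 -0.4   2.29 -0.66  0.84 -1.14]
-30 220 420 [ 0.23 -0.29  2.22 -0.67  0.79 -1.13]
-30 220 450 [ 0.21 -0.22  2.16 -0.67  0.76 -1.13]
-20 135 380 [ 0.16 -0.32  2.46 -0.73  0.49 -1.08]
-20 135 420 [ 0.14 -0.2   2.38 -0.77  0.45 -1.1 ]
-20 135 450 [ 0.12 -0.12  2.31 -0.78  0.43 -1.11]
-20 180 380 [ 0.16 -0.42  2.39 -0.58  0.61 -0.89]
-20 180 420 [ 0.14 -0.3   2.32 -0.6   0.56 -0.91]
-20 180 450 [ 0.12 -0.21  2.26 -0.61  0.54 -0.91]
-20 220 380 [ 0.16 -0.48  2.33 -0.5   0.72 -0.79]
-20 220 420 [ 0.14 -0.36  2.26 -0.51  0.67 -0.8 ]
-20 220 450 [ 0.12 -0.27  2.2  -0.51  0.64 -0.8 ]
-10 135 380 [ 0.02 -0.38  2.49 -0.36  0.36 -0.49]
-10 135 420 [ 0.02 -0.25  2.41 -0.41  0.32 -0.54]
-10 135 450 [ 0.02 -0.16  2.34 -0.43  0.3  -0.56]
-10 180 380 [ 0.02 -0.47  2.42 -0.26  0.52 -0.38]

[... 422 characters left out ...]
  0.17  0.52  0.25]
0 180 420 [-0.11 -0.36  2.36  0.16  0.45  0.23]
0 180 450 [-0.1  -0.27  2.3   0.16  0.42  0.22]
0 220 380 [-0.13 -0.55  2.37  0.14  0.64  0.22]
0 220 420 [-0.11 -0.42  2.3   0.13  0.57  0.2 ]
0 220 450 [-0.1  -0.33  2.24  0.12  0.54  0.18]
10 135 380 [-0.28 -0.39  2.49  0.66  0.48  0.97]
10 135 420 [-0.24 -0.25  2.41  0.69  0.42  0.97]
10 135 450 [-0.21 -0.17  2.35  0.7   0.38  0.96]
10 180 380 [-0.28 -0.48  2.43  0.52  0.61  0.79]
10 180 420 [-0.24 -0.35  2.35  0.52  0.54  0.78]
10 180 450 [-0.21 -0.26  2.29  0.52  0.5   0.77]
10 220 380 [-0.28 -0.54  2.36  0.44  0.73  0.7 ]
10 220 420 [-0.24 -0.41  2.29  0.44  0.65  0.68]
10 220 450 [-0.21 -0.32  2.23  0.43  0.61  0.66]
```

```bash
cat > d.py <<'E'
from ik import *
W=[([440,-90,170],-22,5),([405,0,180],-8,5),([420,120,180],8,5),([490,235,155],18,6),([509,270.3,115],20,4)]
wp=[(p,Rt(a,40),n) for p,a,n in W]
q=q0; p0=np.array([519,-155.5,130]); a0=-30.8
for p,a,n in W:
    for i in range(1,n+1):
        pp=p0+(np.array(p)-p0)*i/n; aa=a0+(a-a0)*i/n; q2,e=ik(pp,Rt(aa,40),q); 
        T=Rt(aa,40); c=np.array([pp+T.apply([x,y,z]) for x in(-38,38) for y in(-89,89) for z in(-75,-280)]); 
        print(np.round(pp),np.round(q2,2),round(e,3),"dq",np.abs(q2-q).max().round(2), "body maxr z",np.round(c[:,0].max()), np.round(c[c[:,0].argmax()])); q=q2
    p0=np.array(p,float);a0=a
rows(wp,grip=4.5)
E
python3 d.py
```

```text
[ 503. -142.  138.] [-0.26  0.02  2.17 -0.53  0.31 -0.7 ] 0.0 dq 0.08 body maxr z 530.0 [530. -55. 220.]
[ 487. -129.  146.] [-0.25 -0.04  2.21 -0.46  0.32 -0.62] 0.0 dq 0.09 body maxr z 511.0 [511. -41. 228.]
[ 472. -116.  154.] [-0.24 -0.11  2.24 -0.4   0.34 -0.53] 0.0 dq 0.08 body maxr z 493.0 [493. -28. 236.]
[ 456. -103.  162.] [-0.23 -0.17  2.28 -0.34  0.37 -0.46] 0.0 dq 0.08 body maxr z 474.0 [474. -14. 244.]
[440. -90. 170.] [-0.22 -0.24  2.3  -0.28  0.4  -0.39] 0.0 dq 0.07 body maxr z 456.0 [456.  -0. 252.]
[433. -72. 172.] [-0.19 -0.27  2.32 -0.24  0.41 -0.33] 0.0 dq 0.05 body maxr z 444.0 [444.  18. 254.]
[426. -54. 174.] [-0.16 -0.31  2.34 -0.2   0.42 -0.29] 0.0 dq 0.05 body maxr z 433.0 [433.  37. 256.]
[419. -36. 176.] [-0.12 -0.34  2.36 -0.17  0.43 -0.24] 0.0 dq 0.04 body maxr z 421.0 [421.  55. 258.]
[412. -18. 178.] [-0.09 -0.37  2.37 -0.15  0.45 -0.21] 0.0 dq 0.04 body maxr z 410.0 [410.  73. 260.]
[405.   0. 180.] [-0.05 -0.4   2.38 -0.13  0.46 -0.18] 0.0 dq 0.04 body maxr z 398.0 [398.  91. 262.]
[408.  24. 180.] [ 0.01 -0.39  2.38 -0.14  0.46 -0.2 ] 0.0 dq 0.06 b
[... 1702 characters left out ...]
,-2.2,4.5],[0.78,1.53,-0.92,-1.8,0.0,-2.1,4.5],[0.71,1.59,-0.86,-1.8,0.0,-2.2,4.5],[0.66,1.63,-0.81,-1.9,0.0,-2.1,4.5],[0.03,2.42,-0.02,-2.0,0.0,-2.5,4.5],[-0.08,2.42,0.06,-2.1,0.0,-2.4,4.5],[-0.18,2.4,0.15,-2.0,0.0,-2.5,4.5],[-0.28,2.39,0.23,-2.1,0.0,-2.4,4.5],[-0.38,2.37,0.33,-2.0,0.0,-2.5,4.5],[-0.82,1.74,1.23,-1.1,0.0,-1.3,4.5],[-0.86,1.69,1.27,-1.1,0.0,-1.2,4.5],[-0.9,1.65,1.29,-1.0,0.0,-1.3,4.5],[-0.93,1.61,1.33,-1.1,0.0,-1.3,4.5],[-0.97,1.55,1.35,-1.1,0.0,-1.2,4.5],[-1.01,1.52,1.39,-1.1,0.0,-1.3,4.5],[0.09,0.69,1.23,-0.3,0.0,-0.4,4.5],[0.08,0.69,1.24,-0.3,0.0,-0.4,4.5],[0.08,0.68,1.24,-0.3,0.0,-0.4,4.5],[0.08,0.67,1.24,-0.4,0.0,-0.3,4.5]]
[509.  270.3 115. ] [ 0.604  0.221 -0.766] 2.5
```

jog_arm(increments=[[1.05,0.32,-1.93,-1.1,0.0,-1.4,4.5],[1.04,0.38,-1.91,-1.2,0.0,-1.3,4.5],[1.04,0.44,-1.91,-1.1,0.0,-1.4,4.5],[1.02,0.5,-1.91,-1.1,0.0,-1.3,4.5],[1.01,0.57,-1.89,-1.1,0.0,-1.4,4.5],[0.88,1.41,-1.0,-1.8,0.0,-2.1,4.5],[0.83,1.46,-0.96,-1.8,0.0,-2.2,4.5],[0.78,1.53,-0.92,-1.8,0.0,-2.1,4.5],[0.71,1.59,-0.86,-1.8,0.0,-2.2,4.5],[0.66,1.63,-0.81,-1.9,0.0,-2.1,4.5]])

```text
clock: 13.85
eef_pos: [404.4, 1.0, 180.0]
eef_rot: [3.141, 0.698, 3.004]
wrist_force: [0.1, 0.4, -3.4]
finger_gap: 51.3
```

jog_arm(increments=[[0.03,2.42,-0.02,-2.0,0.0,-2.5,4.5],[-0.08,2.42,0.06,-2.1,0.0,-2.4,4.5],[-0.18,2.4,0.15,-2.0,0.0,-2.5,4.5],[-0.28,2.39,0.23,-2.1,0.0,-2.4,4.5],[-0.38,2.37,0.33,-2.0,0.0,-2.5,4.5],[-0.82,1.74,1.23,-1.1,0.0,-1.3,4.5],[-0.86,1.69,1.27,-1.1,0.0,-1.2,4.5],[-0.9,1.65,1.29,-1.0,0.0,-1.3,4.5],[-0.93,1.61,1.33,-1.1,0.0,-1.3,4.5],[-0.97,1.55,1.35,-1.1,0.0,-1.2,4.5],[-1.01,1.52,1.39,-1.1,0.0,-1.3,4.5],[0,0,0,0,0,0,4.5],[0,0,0,0,0,0,4.5]])

```text
clock: 15.48
eef_pos: [489.2, 235.0, 154.8]
eef_rot: [3.141, 0.698, -2.828]
wrist_force: [-0.6, 0.0, -3.9]
finger_gap: 51.1
```

```bash
cat > e.py <<'E'
from plan import *
import pickle,sys
c=camera("wrist"); save(c,"w8.png"); pickle.dump(c,open("w8.pkl","wb"))
c=camera("scene"); cv2.imwrite("pics/s8.png",cv2.resize(c["image"][180:340,180:380,::-1],None,fx=4,fy=3.7))
s=read_state(); r=R.from_euler("xyz",s["eef_rot"]); print(s["eef_pos"],s["wrist_force"],s["moment"],s["finger_gap"],r.as_matrix()[:,2],np.degrees(np.arctan2(r.as_matrix()[1,2],r.as_matrix()[0,2])),"y.z",r.as_matrix()[2,1])
E
python3 e.py
```

```text
[489.42110881 234.87668033 155.13207416] [ 0.3293317   0.69204165 -2.88481823] [-0.22091537  0.76386594  0.00858341] 51.09490033569529 [ 0.6114364   0.19910323 -0.76583512] 18.036905176808308 y.z 0.000716747528667877
```

View pics/w8.png

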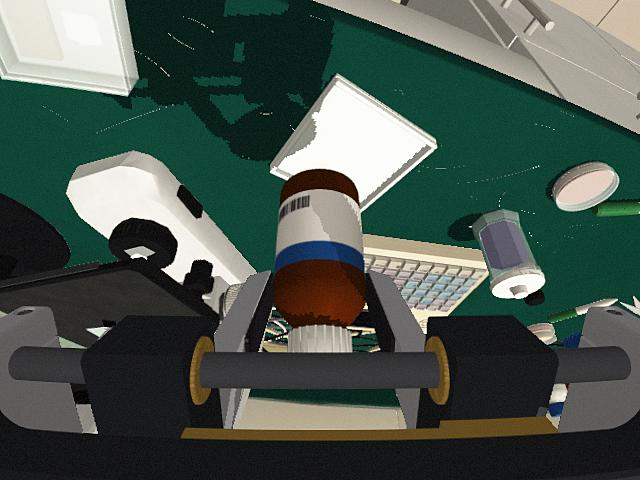

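View pics/s8.png

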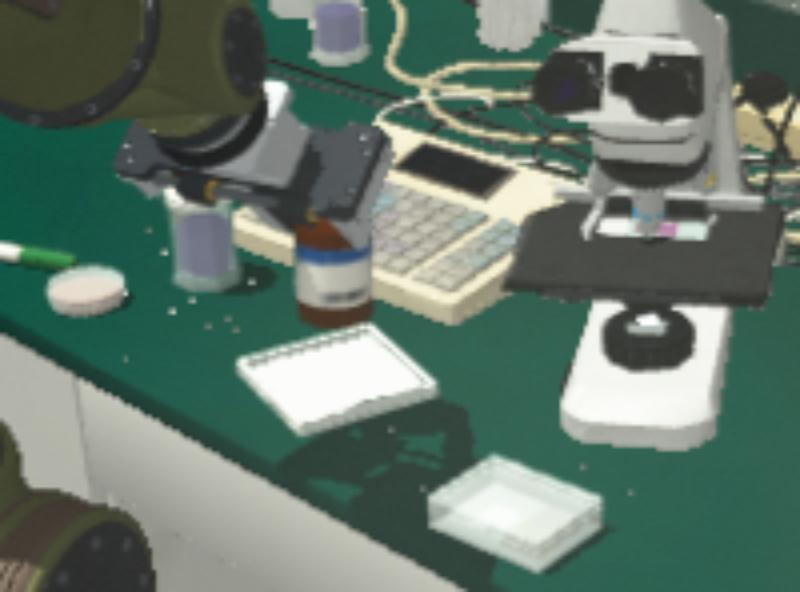

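```bash
python3 - <<'E'
from plan import *
import pickle
c=pickle.load(open("w8.pkl","rb"))
o,d=ray(c,[(437,147),(271,170),(340,76)]); X=o+d*((12-o[2])/d[:,2])[:,None]; print(X.round(1),X[:2].mean(0),np.linalg.norm(X[0]-X[1]),np.linalg.norm(X[0]-X[2]),np.linalg.norm(X[1]-X[2]))
R20=Rt(20,40)
rows([([509,270.3,100],R20,5),([509,270.3,80],R20,4)],grip=4.5)
E
```

```text
[[476.2 340.7  12. ]
 [549.2 206.5  12. ]
 [442.  235.7  12. ]] [512.68339785 273.60457924  12.        ] 152.7277450758724 110.38240202105776 111.09643005198137
[[0.26,0.55,1.22,-0.3,0.0,-0.3,4.5],[0.25,0.55,1.23,-0.2,0.0,-0.3,4.5],[0.25,0.54,1.23,-0.3,0.0,-0.3,4.5],[0.25,0.54,1.23,-0.2,0.0,-0.4,4.5],[0.24,0.54,1.24,-0.3,0.0,-0.3,4.5],[0.32,0.0,0.38,0.0,0.0,0.0,4.5],[0.32,0.0,0.39,0.0,0.0,0.0,4.5],[0.33,0.0,0.38,0.0,0.0,0.0,4.5],[0.32,0.0,0.38,0.0,0.0,0.0,4.5]]
[509.  270.3  80. ] [ 0.604  0.221 -0.766] 1.24
```

jog_arm(increments=[[0.26,0.55,1.22,-0.3,0.0,-0.3,4.5],[0.25,0.55,1.23,-0.2,0.0,-0.3,4.5],[0.25,0.54,1.23,-0.3,0.0,-0.3,4.5],[0.25,0.54,1.23,-0.2,0.0,-0.4,4.5],[0.24,0.54,1.24,-0.3,0.0,-0.3,4.5],[0.32,0,0.38,0,0,0,4.5],[0.32,0,0.38,0,0,0,4.5],[0.32,0,0.38,0,0,0,4.5],[0.32,0,0.38,0,0,0,4.5],[0,0,0,0,0,0,4.5]])

```text
clock: 16.82
eef_pos: [509.2, 270.4, 79.7]
eef_rot: [3.142, 0.698, -2.792]
wrist_force: [-0.5, -0.5, -3.8]
finger_gap: 51.4
```

```bash
python3 e.py
```

```text
[509.35618489 270.56975431  80.13043044] [ 0.50760513 -0.94161949 -3.54694303] [-0.17806943  0.72299988 -0.01247352] 51.26522141652206 [ 0.60407562  0.22075788 -0.76574056] 20.074700735827705 y.z 0.00018399439399961748
```

View pics/s8.png

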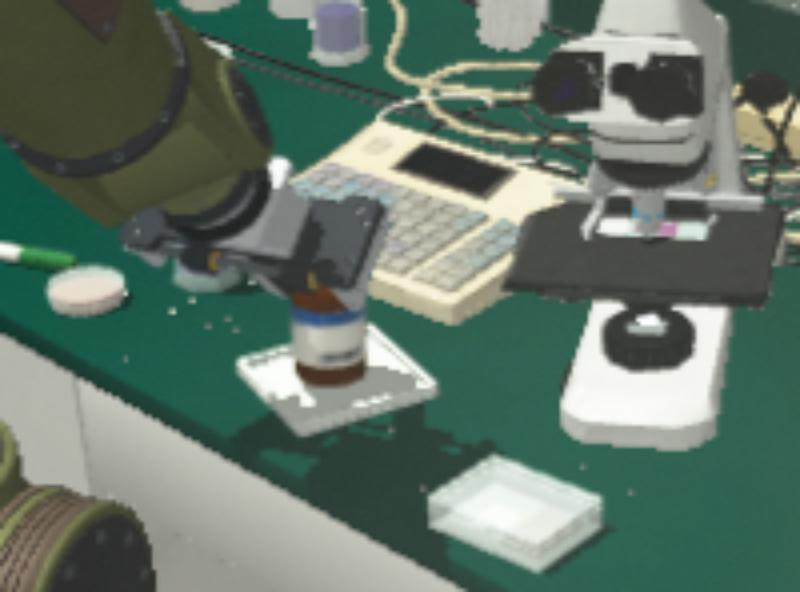

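View pics/w8.png

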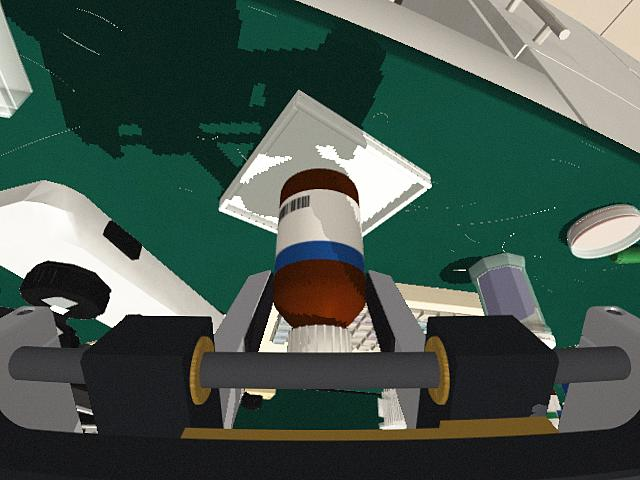

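Bottle hangs upright over the tray centre, about 11–12 mm above the floor. Lowering gently.

jog_arm(increments=[[0.129,0,0.153,0,0,0,4.5],[0.129,0,0.153,0,0,0,4.5],[0.129,0,0.153,0,0,0,4.5],[0.129,0,0.153,0,0,0,4.5],[0.064,0,0.077,0,0,0,4.5],[0,0,0,0,0,0,4.5]])

```text
clock: 17.68
eef_pos: [509.3, 270.6, 70.8]
eef_rot: [3.141, 0.698, -2.791]
wrist_force: [0.0, 0.9, -3.6]
finger_gap: 51.0
```

jog_arm(increments=[[0.064,0,0.077,0,0,0,4.5],[0.032,0,0.038,0,0,0,4.5],[0,0,0,0,0,0,4.5]])

```text
clock: 18.05
eef_pos: [509.8, 270.9, 70.3]
eef_rot: [3.141, 0.7, -2.792]
wrist_force: [-2.4, -1.7, 6.2]
finger_gap: 51.4
```

jog_arm(increments=[[-0.03,0,-0.04,0,0,0,4.5],[-0.02,0,-0.02,0,0,0,4.5],[0,0,0,0,0,0,4.5]])

```text
clock: 18.42
eef_pos: [509.3, 270.6, 70.2]
eef_rot: [3.141, 0.698, -2.791]
wrist_force: [-1.7, -1.6, 1.0]
finger_gap: 51.7
```

Resting with light load. Opening slowly, with a look before withdrawing.

jog_arm(increments=[[0,0,0,0,0,0,5.3],[0,0,0,0,0,0,5.5],[0,0,0,0,0,0,5.8],[0,0,0,0,0,0,6.2],[0,0,0,0,0,0,6.8],[0,0,0,0,0,0,7.4],[0,0,0,0,0,0,8.0],[0,0,0,0,0,0,8.0]])

```text
clock: 19.42
eef_pos: [509.3, 270.6, 70.2]
eef_rot: [3.141, 0.698, -2.792]
wrist_force: [0.6, -0.1, 0.3]
finger_gap: 80.3
```

```bash
python3 e.py
```

```text
[509.3066649  270.59142167  70.21572857] [0.68674762 0.67535425 0.13787019] [-0.10382966  0.28406409  0.01724011] 80.05918168153993 [ 0.60389179  0.22066462 -0.76591242] 20.072518080272822 y.z 0.00012224212467326634
```

View pics/w8.png

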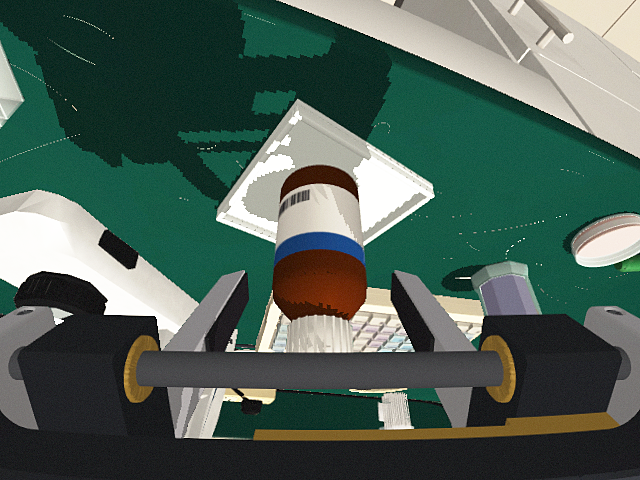

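View pics/s8.png

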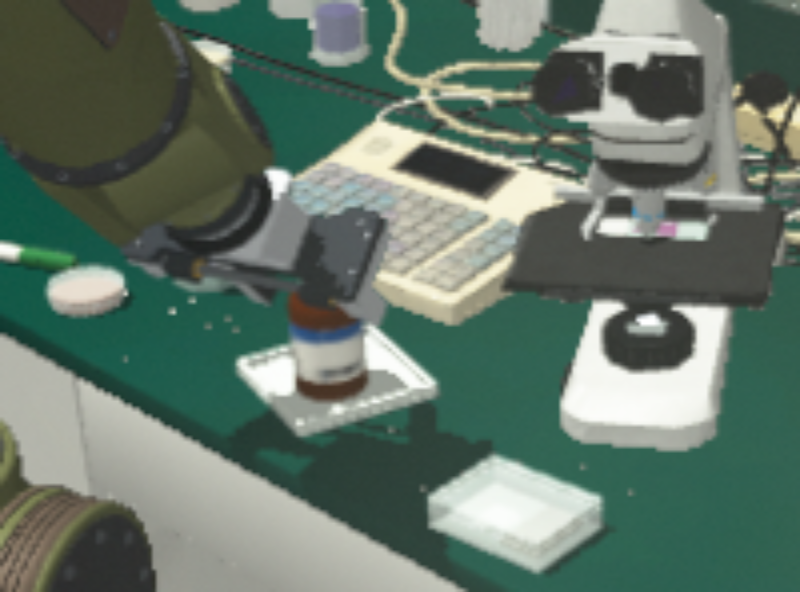

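jog_arm(increments=[[0,0,-0.7,0,0,0,8.5],[0,0,-1.5,0,0,0,8.5],[0,0,-2,0,0,0,8.5],[0,0,-2,0,0,0,8.5],[0,0,-2,0,0,0,8.5],[0,0,-2,0,0,0,8.5],[0,0,-2,0,0,0,8.5],[0,0,-1.5,0,0,0,8.5],[0,0,0,0,0,0,8.5],[0,0,0,0,0,0,8.5]])

```text
clock: 20.78
eef_pos: [426.7, 240.4, 174.7]
eef_rot: [3.141, 0.698, -2.792]
wrist_force: [-1.0, 0.5, 0.5]
finger_gap: 84.9
```

```bash
python3 - <<'E'
from h import *
s=read_state(); print(s["eef_pos"],s["wrist_force"],np.abs(s["qd"]).max())
for n in("scene","top"):
    c=camera(n); save(c,n+"9.png")
    for o in ["bottle_white_cap","bottle_black_cap","bottle_red_dropper","spill_tray","coplin_jar"]:
        print(n,o,[(np.round(w(c,d["centre"])).tolist(),round(d["conf"],2)) for d in recognise(c,o)[:1]])
c=camera("wrist"); save(c,"w9.png")
E
```

```text
[426.7001326  240.39073713 174.718289  ] [-0.98678946  0.48714978  0.48752535] 0.010762361660498689
scene bottle_white_cap [([491.0, 254.0, 63.0], 0.68)]
scene bottle_black_cap [([502.0, -395.0, 113.0], 0.79)]
scene bottle_red_dropper [([565.0, -309.0, 100.0], 0.67)]
scene spill_tray [([501.0, 251.0, 2.0], 0.82)]
scene coplin_jar [([547.0, 462.0, 30.0], 0.78)]
top bottle_white_cap [([500.0, 256.0, 91.0], 0.58)]
top bottle_black_cap [([515.0, -367.0, 138.0], 0.91)]
top bottle_red_dropper [([573.0, -296.0, 110.0], 0.76)]
top spill_tray [([522.0, 268.0, 1.0], 0.9)]
top coplin_jar [([558.0, 464.0, 87.0], 0.71)]
```

View pics/scene9.png

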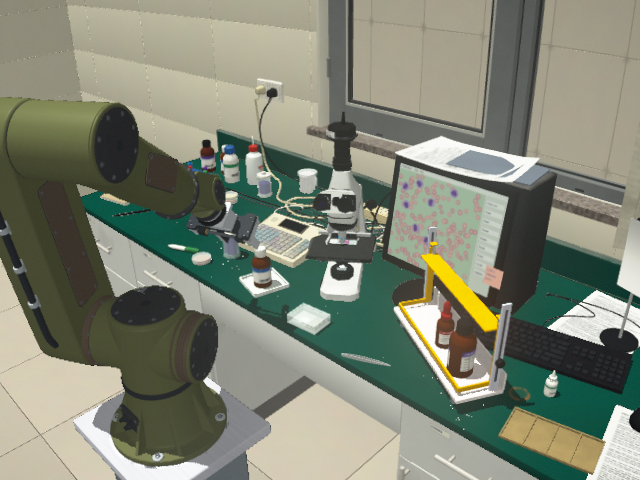

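View pics/w9.png

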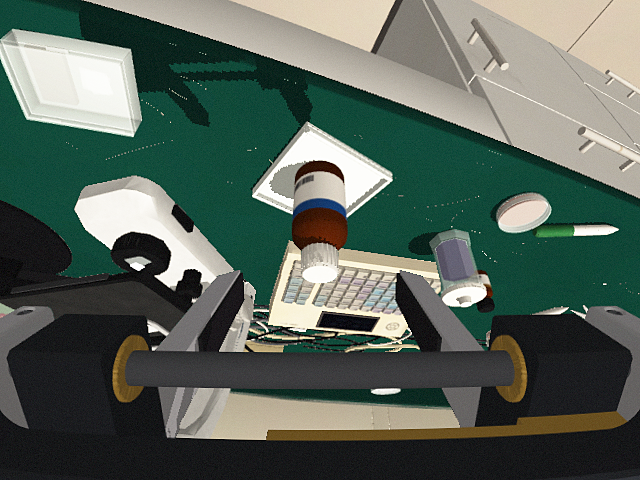

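The bottle stands upright in the tray, the gripper is clear of it, and the other bottles and the jar are where they were. Handing in.

```bash
python3 -c "
from cell import *
print(sign_off())"
```

```text
the job is handed in; nothing more can be done
None
```

The white-capped bottle now stands upright in the spill tray, released, and I handed the job in at about 21 s of the 54 s allowed.

- **Lift and draw-out:** I gripped the bottle on the shelf from the front at a 40° tilt. I raised it about 31 mm until the cap touched the keeper strip with about 2.5 N, which is just over 1 mm of push. I then lowered it about 6.4 mm and drew it out level. The force readings showed no contact with the rail, whose top I had measured at about 20 mm from the pictures.
- **Placing:** I carried the bottle drawn in past the microscope and set it down near the middle of the tray. Touchdown pushed back with about 10 N more than its hanging weight. I eased that off before opening the gripper.
- **Last checks:** The pictures show the bottle upright inside the tray and the gripper well clear, with only force-reading noise (about 1 N) at the wrist. The black-capped and red-dropper bottles read within about 5 mm of their first positions. The staining jar did too in the top view.
- **Readings that disagreed:**
  - In the last scene view the jar's reported height was lower (30 mm, earlier about 50 mm), because the gripper partly hid it. The jar had not moved.
  - The tray centre also differed by up to about 20 mm between views, because the bottle hides part of it.

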